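# Load the spice jars into the lazy susan

## Robot

A 6-joint arm with a two-finger parallel gripper is mounted at the origin on the work surface. World frame = base frame: x ahead of the robot, y to its left, z up, the work surface at z = 0. Lengths are in m, angles in rad, forces in N, time in s.
With the tool pointing down it reaches from about 0.3 to 0.775 m from the base axis. Payload 14.6 kg.
Tool frame: the origin (TCP) lies midway between the tips of the shut fingers; the grasp point (between the pads) lies 19 mm behind it (ctrl.hold_point_z is the distance from the TCP to the grasp point, in m); z points along the fingers, x is the direction in which the jaws open and shut, and the axes are right-handed (so a half turn about z gives the same grasp; the last joint's range is limited). The gripper opens to 94 mm and grips with 3 to 60 N. Pads are 16 mm wide; open, the fingers measure 119 mm over their backs; the gripper's body (75 mm by 177 mm) begins 78 mm behind the grasp point.
Start: joints at [-1.231, 0.3, 1.521, -0, 1.321, -0.067], TCP at [0.218, -0.505, 0.205] pointing down, gripper open.
Joint ranges: [-3.03, 3.03], [-0.79, 2.21], [0.23, 2.52], [-1.04, 4.18], [0, 3.07], [-2.55, 2.55]. Speed limits (rad/s): [2.22, 2.22, 2.57, 3.14, 3.14, 3.14].

## Interface

Orientations are given as [roll, pitch, yaw] about the fixed x, y, z axes, in that order (R = Rz(yaw) Ry(pitch) Rx(roll)).
In Python, from station import ctrl, viewer, ticket, nets gives the robot as it stands.
- The arm moves only by the tool carry_out, never from a script. Its argument "commands" is one flat list of numbers, 7 for each row, row after row: the closure, from -1 (fully open) to 1 (shut), so that 0 is half open, then the shift along the world's x, y, z in cm, then the turn, a rotation vector about the world's x, y, z in rad. In form: [gripper, tx, ty, tz, ax, ay, az, gripper, tx, ty, tz, ax, ay, az, ...]. A call has 1 to 12 rows; each row is the pose to reach, as a shift and turn from the pose measured when the call began; what a row does not reach only later rows make up. A row lasts 1/12 s, in which the tool goes at most 41.7 mm and 7.16 degrees, less where a joint would pass 70% of its speed; a pose out of reach is approached as far as the arm can. A call with a gripper value outside its range is refused whole. The fingers move at their own pace and stop on an object; "force" is the grip in N (left out, the last holds). Time passes only in rows, so rows that repeat a pose let the fingers close. It gives the time, the measured TCP pose, the force and the opening at its end, in the units of the state.
- ctrl.get_obs(): the state, without advancing time (a new reading comes with each control period).
- viewer.camera(name): name is "scene" or "top" or "wrist"; returns (picture, depth): 384x512x3 uint8, blue, green, red; 384x512 float32, m along the optical axis (not along the pixel's ray), 0 where there is no reading.
- viewer.camera_info(name): a dict with "fx", "fy", "cx", "cy" (pixels), "R" (3x3) and "t" (3): a world point X has camera coordinates R X + t. Camera axes: x right, y down, z forward; pixel columns grow to the right and rows downward; lengths in m; the calibration is good to about 2 mm. The wrist camera is an equidistant fisheye: a pixel r from the principal point sees the ray r / f radians off the axis. A picture is of the moment at which its call begins: read the wrist's pose just before it. camera_info takes no time and is no camera call; for the wrist camera it gives the pose at the moment of the call.
- ticket.hand_in(): hands the job in, once; it reports no verdict.
Trained networks look in the newest picture that a camera, given by its name, has taken for a name from the list of things; names that differ only in an ending like _2 or _b are one class to them, and where a whole thing is asked for, a point or a joint stands for the part that bears it (a point fixed in the world has none). Each returns a list of dicts, best first, with "confidence" (0 to 1); they miss things now and then, are a little off and sometimes report something else, mostly with a low value. They report only what shows in the picture. A call takes as long as a camera call.
- nets.silhouettes(camera, thing): "region" (384x512 bool, what is visible of it) and "extent" ([left, top, right, bottom] in pixels, round what is visible of it).
The state is a dict: "time_s": time; "qpos": joint angles; "joint_vel": joint speeds; "tau": joint torques, N m; "ee_pos": TCP position; "eef_rot": TCP orientation; "force": force on the tool from outside, world axes, zero at the start; "moment": the same for the moment, N m; "grip_width": finger opening in m.
Only numpy, scipy, OpenCV 4.12 (cv2) and the standard library are available. Lean on these libraries where they do the work, as an engineer would, in place of code of your own. Each camera call takes 0.05 s, during which the arm holds its last target. There are 200 camera calls.

## Task

Turn the lazy susan until its three empty pockets face straight out of the cabinet's open front, and drop the three loose spice jars into them one by one, each into a pocket of its own shape, so that every jar stands upright on the floor of its pocket with the empty side still facing out. Do not tip a jar over, and leave the mug, the scoop and the green box where they are.

Things in the scene. Friction and masses are not known exactly. Their poses are not given: they have to be found in the camera images.
- tray (a joint): Turn of the lazy susan about its upright axis, rad, counter-clockwise from above positive; 0 when the middle empty pocket points straight out of the cabinet's open front, towards the robot. It starts at +1.6 to +2.3 (empty pockets to the robot's right and partly under the glass shelf). Turns freely both ways, friction about 0.3 N m, stays where it is left.
- tray_axis (a point): Lazy susan: white plastic disc 300 mm across with eight pockets 45 degrees apart, 105 mm from its axis: three empty side by side, five holding fixed glass jars (42 mm across, tops 80 mm over the disc) that cannot be taken out but may be pushed to turn it. The point is on the axis at the disc's upper face, level with the pocket floors, 34 mm above the worktop; it turns with the disc.
- cabinet: Fixed low white laminate corner unit round the tray; origin on the worktop under the tray axis, -x points out of its open front. A glass shelf (upper face 158 mm above the worktop) covers the tray's rear from 60 mm behind the axis on; 150 mm high cheeks stand 190 mm to either side, also from 60 mm behind on; the open door hangs off the left cheek. The front is open above.
- pocket_middle (a point): Centre of the floor of the middle empty pocket: a round cup, 48 mm inside, 56 mm outside, with its rim 28 mm above its floor.
- pocket_side (a point): Centre of the floor of the other empty round pocket, of the same size, beside the middle one: 45 degrees clockwise from it seen from above. The next pocket clockwise from this one holds a fixed jar.
- pocket_square (a point): Centre of the floor of the empty square pocket: 41 mm wide inside, 49 mm outside, rim 28 mm above its floor; 45 degrees counter-clockwise from the middle one seen from above. Two of its walls face along the line from the tray axis to the pocket (the point's own axes are the tray's, turned 45 degrees from the walls).
- round_a_center (a point): Round glass jar with a paper band and a flush aluminium lid, 42 mm across and 80 mm high, straight-sided. Its point lies on the jar's axis half-way up (40 mm above its foot); z is up. It weighs about 0.12 kg and stands loose on the worktop at the start. Either round jar may go into either round pocket.
- round_b_center (a point): Second round jar, the same as the first. Its point lies on the jar's axis half-way up (40 mm above its foot); z is up. It weighs about 0.12 kg and stands loose on the worktop at the start.
- square_jar_center (a point): Square glass jar with a paper band and a flush square aluminium lid, 36 x 36 mm and 80 mm high; its x and y axes are square to its sides. Its point lies on the jar's axis half-way up (40 mm above its foot); z is up. It weighs about 0.12 kg and stands loose on the worktop at the start.
- mug: White mug, 80 mm across and 90 mm high, a bystander beyond the jars; origin under its centre.
- scoop: Small aluminium scoop, about 160 mm long and 28 mm high, a bystander near the robot; origin under its bowl, handle to its -x.
- green_box: Open green plastic stacking box, 170 x 130 x 85 mm, a bystander on the left; origin under its centre.

How it is judged:
On the way:
1. the lazy susan is turned so that the empty pockets face out of the open front (within 0.4 rad) (value of joint tray between -0.4 and 0.4 rad), for 0.2 s.
At the end, for the whole second after the job is handed in: The tray stands within 0.4 rad of facing straight out; the square jar is in the square pocket and one round jar in each round pocket: axis within 9 mm of the pocket's centre, foot on the pocket's floor (within 6 mm), upright within 0.12 rad; all released and at rest (all of step 1 and (((horizontal distance between round_a_center and pocket_side below 0.009 m and z of round_a_center in the frame of pocket_side between 0.034 and 0.046 m and angle between round_a_center's own z axis and vertical below 0.12 rad) and (horizontal distance between round_b_center and pocket_middle below 0.009 m and z of round_b_center in the frame of pocket_middle between 0.034 and 0.046 m and angle between round_b_center's own z axis and vertical below 0.12 rad)) or ((horizontal distance between round_b_center and pocket_side below 0.009 m and z of round_b_center in the frame of pocket_side between 0.034 and 0.046 m and angle between round_b_center's own z axis and vertical below 0.12 rad) and (horizontal distance between round_a_center and pocket_middle below 0.009 m and z of round_a_center in the frame of pocket_middle between 0.034 and 0.046 m and angle between round_a_center's own z axis and vertical below 0.12 rad))) and horizontal distance between square_jar_center and pocket_square below 0.009 m and z of square_jar_center in the frame of pocket_square between 0.034 and 0.046 m and angle between square_jar_center's own z axis and vertical below 0.12 rad and linear speed of each of round_a, round_b, square_jar below 0.02 m/s); the robot touches nothing.
It fails at once if the mug is shifted by more than 30 mm (distance of mug from where it was at the start of the episode above 0.03 m).
It fails at once if the scoop is shifted by more than 30 mm (distance of scoop from where it was at the start of the episode above 0.03 m).
It fails at once if the green box is shifted by more than 30 mm (distance of green_box from where it was at the start of the episode above 0.03 m).
It fails at once if a jar is tipped over (more than 0.8 rad) (angle between any of round_a_center, round_b_center, square_jar_center's own z axis and vertical above 0.8 rad).
It also fails if it takes over 72 s, if anything falls off the work surface, if the arm or the gripper's body presses on something with over 40 N, if the wrist force passes 120 N, or if a joint passes its speed limit or range.

## Working session

There is one attempt and no reset: what is moved stays moved. The work goes in short steps, Python scripts to look and compute and a tool call to move; the robot and the scene stay as the last step left them, time stands still between calls to the robot, and variables do not carry over. Pictures are saved under pics/ and viewed, about 8 in all and at most 12, crops included, and the job is handed in when it is done.

Besides the shell and the picture viewer there is one more tool, called after "Call:" as name(argument=value, ...) on one line, values as JSON. carry_out: Moves the arm, as the interface text tells. Its arguments: {"type":"object","properties":{"commands":{"type":"array","items":{"type":"number"}},"force":{"type":"number"}},"required":["commands"]}

```bash
ls; mkdir -p pics; cat > h.py <<'E'
import numpy as np, cv2
from station import ctrl, viewer, ticket, nets
def world(name, d, info=None):
    i=info or viewer.camera_info(name); R=np.array(i['R']);t=np.array(i['t'])
    v,u=np.mgrid[:384,:512]
    P=np.stack([(u-i['cx'])/i['fx']*d,(v-i['cy'])/i['fy']*d,d],-1)
    return (P-t)@R
E
python3 - <<'E'
from h import *
o=ctrl.get_obs(); print(o, ctrl.hold_point_z)
ims=[]
for n in ('scene','top'):
    p,d=viewer.camera(n); np.savez(f'/tmp/{n}.npz',p=p,d=d); ims.append(p); i=viewer.camera_info(n); print(n,-np.array(i['R']).T@i['t'],i['fx'])
    W=world(n,d)
    for th in ['round_a_center','square_jar_center','mug','scoop','green_box','tray','cabinet','pocket_middle','pocket_square']:
        for r in nets.silhouettes(n,th)[:3]:
            m=r['region']&(d>0); w=W[m]
            if len(w)==0: continue
            print(th,round(r['confidence'],2),r['extent'],np.percentile(w,[3,50,97],axis=0).round(3).tolist())
cv2.imwrite('pics/a.png',cv2.resize(ims[0],(800,600)))
cv2.imwrite('pics/b.png',cv2.resize(ims[1],(800,600)))
E
```

```text
pics
{'time_s': 0.0, 'qpos': array([-1.23059508e+00,  3.00521251e-01,  1.52161072e+00, -2.88864307e-05,
        1.32066936e+00, -6.66546303e-02]), 'joint_vel': array([-4.72612118e-04,  8.40924729e-05,  3.62074734e-04,  1.62396895e-03,
        2.70877321e-04,  5.34493004e-04]), 'tau': array([-3.93459632e-04, -5.31806946e+01, -3.52746499e+01,  7.08376430e-02,
        2.43258476e-02, -9.62651211e-05]), 'ee_pos': array([ 0.21752099, -0.50486546,  0.20484628]), 'eef_rot': array([-3.14154007e+00,  1.20786050e-03, -1.16393325e+00]), 'force': array([-0.86324818,  0.07516391,  0.1797761 ]), 'moment': array([-0.03271057, -0.00465187, -0.00237149]), 'grip_width': 0.0937944327080823} 0.0188
scene [ 1.19388418 -0.4203753   0.83954166] 388.1580672912851
round_a_center 0.78 [121.5, 228.3, 144.7, 260.5] [[0.432, -0.372, 0.001], [0.482, -0.353, 0.057], [0.489, -0.331, 0.081]]
square_jar_center 0.92 [181.2, 252.3, 199.9, 281.1] [[0.592, -0.284, 0.0], [0.621, -0.264, 0.057], [0.636, -0.237, 0.082]]
square_jar_center 0.5 [263.2, 132.5, 290.5, 160.0] [[0.223, 0.2, -0.0], [0.31, 0.229, 0.009], [0.355, 0.2
[... 1414 characters left out ...]
, 0.246, 0.028]]
green_box 0.68 [68.8, 205.4, 128.3, 270.1] [[0.293, 0.427, -0.001], [0.374, 0.511, 0.008], [0.455, 0.566, 0.086]]
green_box 0.29 [175.5, 119.0, 271.3, 204.9] [[0.504, -0.007, 0.029], [0.617, 0.124, 0.036], [0.721, 0.253, 0.115]]
tray 0.8 [180.5, 122.6, 275.2, 202.9] [[0.504, -0.005, 0.03], [0.617, 0.124, 0.036], [0.721, 0.251, 0.116]]
cabinet 0.81 [70.6, 70.7, 297.7, 209.1] [[0.492, -0.054, 0.014], [0.705, 0.141, 0.065], [0.825, 0.498, 0.162]]
pocket_middle 0.8 [177.6, 117.9, 272.2, 204.6] [[0.503, -0.007, 0.029], [0.617, 0.123, 0.036], [0.721, 0.252, 0.116]]
pocket_square 0.69 [175.7, 120.6, 273.5, 203.4] [[0.504, -0.005, 0.03], [0.617, 0.125, 0.036], [0.721, 0.252, 0.116]]
```

View pics/a.png

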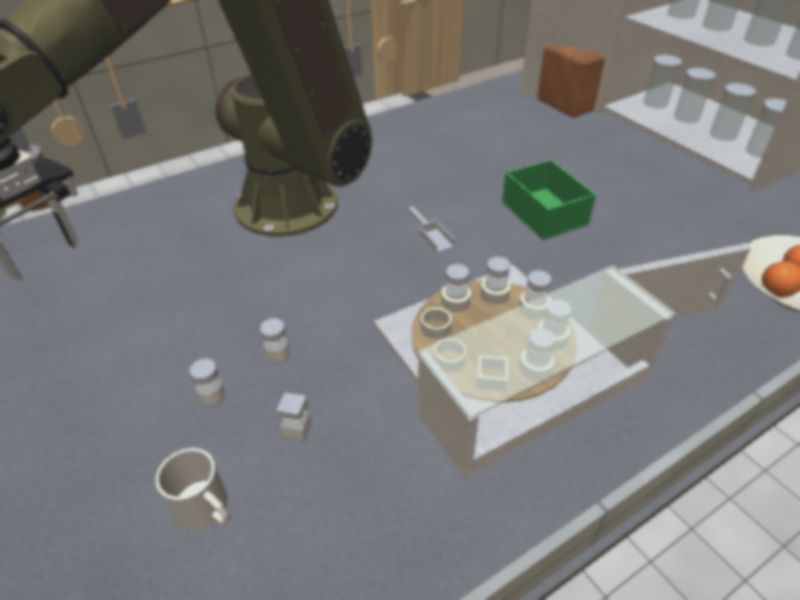

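View pics/b.png

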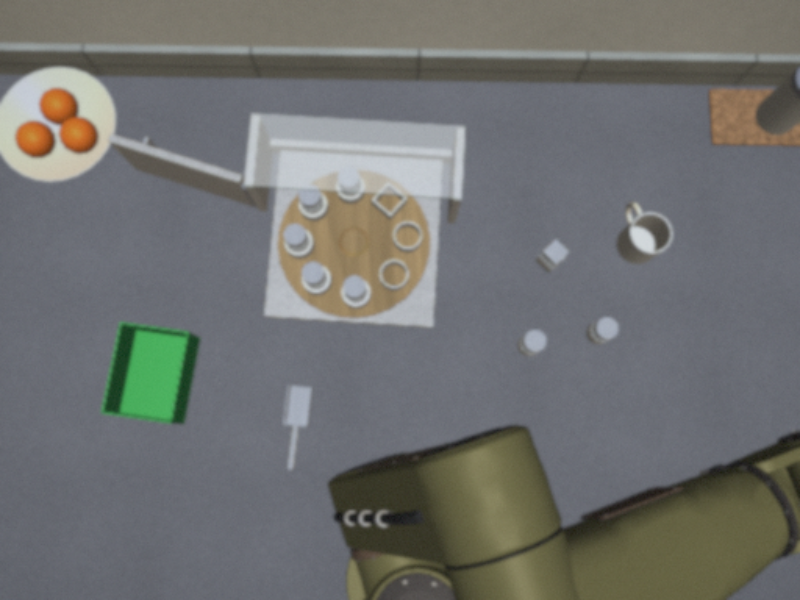

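The scene shows three loose jars right of the tray: round at (535,342) and (605,329), square at (554,254). The tray centre is near (355,243) in the top view. The empty pockets point right (−y), at (394,273), (407,235) and (389,200), and a fixed jar sits at the front at (355,291). My plan is to grip that front jar and carry it clockwise. First I'll measure accurately.

```bash
cat >> h.py <<'E'
from scipy.optimize import least_squares
def blobs(W,d,z0,z1,box,minpx=15):
    m=(d>0)&(W[...,2]>z0)&(W[...,2]<z1)&(W[...,0]>box[0])&(W[...,0]<box[1])&(W[...,1]>box[2])&(W[...,1]<box[3])
    n,l,s,c=cv2.connectedComponentsWithStats(m.astype(np.uint8),connectivity=4)
    return [(s[k,4],W[l==k]) for k in range(1,n) if s[k,4]>=minpx]
E
python3 - <<'E'
from h import *
for n in ('top','scene'):
    f=np.load(f'/tmp/{n}.npz'); d=f['d']; W=world(n,d)
    print(n,'fixed')
    P=[]
    for a,w in blobs(W,d,.104,.125,(.45,.68,-.02,.26)):
        c=(w.min(0)+w.max(0))/2; print(a,w.mean(0).round(4),c[:2].round(4),np.ptp(w,axis=0).round(3)); P.append(w.mean(0)[:2])
    P=np.array(P)
    if len(P)>=3:
        ph0=1.65
        def f_(v):
            r=[]
            for p in P:
                a=np.arctan2(*(p-v[:2])[::-1]); k=np.round((a-v[2])/(np.pi/4)); t=v[2]+k*np.pi/4
                r+=list(v[:2]+.105*np.array([np.cos(t),np.sin(t)])-p)
            return r
        s=least_squares(f_,[.615,.124,0.0]); print('axis',s.x, 'res',np.abs(s.fun).max())
    print('loose')
    for a,w in blobs(W,d,.070,.09,(.40,.66,-.40,-.18)):
        r=cv2.minAreaRect((w[:,:2]*1000).astype(np.float32)); print(a,w.mean(0).round(4),r)
    print('rims')
    for a,w in blobs(W,d,.052,.072,(.45,.69,-.02,.26),8):
        print(a,w.mean(0).round(4),((w.min(0)+w.max(0))/2).round(4),np.ptp(w,axis=0).round(3))
    print('base')
    m=(d>0)&(abs(W[...,2]-.012)<.006)&(W[...,0]>.4)&(W[...,0]<.7)&(W[...,1]>-.1)&(W[...,1]<.3); w=W[m]; print(m.sum(),cv2.minAreaRect((w[:,:2]*1000).astype(np.float32)))
    m=(d>0)&(abs(W[...,2]-.15)<.02)&(W[...,0]>.5)&(W[...,1]>-.2)&(W[...,1]<.4); w=W[m]; print(m.sum(),cv2.minAreaRect((w[:,:2]*1000).astype(np.float32)),w[:,2].mean())
E
```

```text
top fixed
169 [0.6268 0.229  0.114 ] [0.6274 0.229 ] [0.041 0.041 0.017]
167 [0.5553 0.1924 0.1143] [0.5561 0.192 ] [0.041 0.04  0.018]
174 [0.5304 0.1166 0.1141] [0.5309 0.1165] [0.042 0.04  0.018]
axis [0.63501113 0.12434432 0.0770127 ] res 0.0003145547024786671
loose
157 [ 0.6096 -0.2592  0.0804] ((610.5093994140625, -259.82708740234375), (35.54890441894531, 35.84272384643555), 45.773075103759766)
171 [ 0.466  -0.3512  0.08  ] ((465.8872375488281, -351.59954833984375), (39.036376953125, 40.94363021850586), 83.90924835205078)
168 [ 0.4407 -0.2174  0.0804] ((441.02520751953125, -217.21221923828125), (38.173648834228516, 39.17778778076172), 1.0900522470474243)
rims
62 [0.6827 0.2035 0.0614] [0.6831 0.2037 0.062 ] [0.014 0.045 0.02 ]
13 [0.6864 0.0551 0.0608] [0.6857 0.0555 0.0602] [0.008 0.015 0.012]
101 [0.6428 0.0201 0.0605] [0.6446 0.0201 0.061 ] [0.057 0.054 0.018]
98 [0.6158 0.2236 0.0621] [0.6248 0.2301 0.062 ] [0.051 0.056 0.019]
96 [0.5679 0.0451 0.061 ] [0.5671 0.0459 0.0609] [0.054 0.054 0.017]
94 [0.5436 0.1875 0.0619] [0.5528 0.1918 0.0617] [0.048 0.053 0.019]
94 [0.5199 
[... 780 characters left out ...]
393737793, 45.26124572753906), 71.1934814453125)
217 [ 0.6153 -0.2613  0.0787] ((613.3446655273438, -261.1424255371094), (36.5025520324707, 38.566253662109375), 44.917789459228516)
rims
137 [0.5688 0.1819 0.0614] [0.5596 0.1915 0.0619] [0.054 0.055 0.02 ]
136 [0.5447 0.1066 0.0609] [0.5342 0.1163 0.062 ] [0.055 0.055 0.02 ]
29 [0.6187 0.2102 0.0631] [0.6183 0.2119 0.0652] [0.028 0.019 0.013]
141 [0.57   0.0436 0.0585] [0.569  0.0439 0.0587] [0.057 0.055 0.013]
base
504 ((532.8882446289062, 82.84324645996094), (190.11671447753906, 416.7302551269531), 21.830875396728516)
7634 ((769.5624389648438, 158.0526580810547), (479.72760009765625, 142.4385986328125), 86.9057388305664) 0.15664485759851896
```

Call:
carry_out(commands=[-0.4,31.3,62.1,0,0,0,1.24,-0.4,31.3,62.1,0,0,0,1.24,-0.4,31.3,62.1,0,0,0,1.24,-0.4,31.3,62.1,0,0,0,1.24,-0.4,31.3,62.1,0,0,0,1.24,-0.4,31.3,62.1,0,0,0,1.24,-0.4,31.3,62.1,0,0,0,1.24,-0.4,31.3,62.1,0,0,0,1.24,-0.4,31.3,62.1,0,0,0,1.24,-0.4,31.3,62.1,0,0,0,1.24,-0.4,31.3,62.1,0,0,0,1.24,-0.4,31.3,62.1,0,0,0,1.24], force=15)

```text
time_s: 2.0
ee_pos: [0.4432, -0.0565, 0.2058]
eef_rot: [3.141, -0.001, 0.077]
force: [1.6, -0.2, -0.2]
grip_width: 0.0658
```

Call:
carry_out(commands=[-0.4,8.9,17.3,0,0,0,0,-0.4,8.9,17.3,0,0,0,0,-0.4,8.9,17.3,0,0,0,0,-0.4,8.9,17.3,0,0,0,0,-0.4,8.9,17.3,0,0,0,0,-0.4,8.9,17.3,-4,0,0,0,-0.4,8.9,17.3,-8,0,0,0,-0.4,8.9,17.3,-12.3,0,0,0,-0.4,8.9,17.3,-12.3,0,0,0,0.5,8.9,17.3,-12.3,0,0,0,0.5,8.9,17.3,-12.3,0,0,0,0.5,8.9,17.3,-12.3,0,0,0])

```text
time_s: 3.0
ee_pos: [0.5336, 0.1166, 0.0857]
eef_rot: [-3.142, -0.005, 0.077]
force: [0.1, 1.0, 1.6]
grip_width: 0.049
```

```bash
python3 - <<'E'
from h import *
o=ctrl.get_obs(); p=o['ee_pos']; print(p,o['grip_width'],o['force'],o['qpos'])
A=np.array([.636,.124]); a=np.arctan2(p[1]-A[1],p[0]-A[0]); r=np.hypot(*(p[:2]-A)); print(a%6.283,r)
for i in range(1,19):
    t=a-1.70*min(i,17)/17
    print(i,((A+r*np.array([np.cos(t),np.sin(t)])-p[:2])*100).round(1), round(-1.7*min(i,17)/17,2))
E
```

```text
[0.53359958 0.11660105 0.08566655] 0.049003171038726576 [0.05650228 1.03701742 1.6379219 ] [ 1.48208269e-01  4.17546521e-01  1.65921513e+00 -3.04519018e-04
  1.05988847e+00  7.17323601e-02]
3.2135371129329666 0.10266737584141251
1 [-0.  1.] -0.1
2 [0.1 2. ] -0.2
3 [0.2 3.1] -0.3
4 [0.5 4. ] -0.4
5 [0.9 5. ] -0.5
6 [1.4 5.9] -0.6
7 [1.9 6.8] -0.7
8 [2.6 7.6] -0.8
9 [3.3 8.3] -0.9
10 [4.1 9. ] -1.0
11 [4.9 9.5] -1.1
12 [ 5.8 10. ] -1.2
13 [ 6.8 10.4] -1.3
14 [ 7.8 10.7] -1.4
15 [ 8.8 10.9] -1.5
16 [ 9.8 11. ] -1.6
17 [10.8 11. ] -1.7
18 [10.8 11. ] -1.7
```

Call:
carry_out(commands=[0.7,0,0,0,0,0,0,0.7,0,0,0,0,0,0,0.7,0,0,0,0,0,0,0.7,0,1,0,0,0,-0.1,0.7,0.1,2,0,0,0,-0.2,0.7,0.2,3.1,0,0,0,-0.3,0.7,0.5,4,0,0,0,-0.4,0.7,0.9,5,0,0,0,-0.5,0.7,1.4,5.9,0,0,0,-0.6,0.7,1.9,6.8,0,0,0,-0.7,0.7,2.6,7.6,0,0,0,-0.8,0.7,2.6,7.6,0,0,0,-0.8])

```text
time_s: 4.0
ee_pos: [0.5576, 0.1956, 0.0857]
eef_rot: [3.14, 0.001, -0.729]
force: [-15.5, 16.3, -7.5]
grip_width: 0.0416
```

```bash
python3 - <<'E'
from h import *
o=ctrl.get_obs(); p=o['ee_pos']; print(p,o['grip_width'],o['force'],o['eef_rot'])
A=np.array([.636,.124]); a=np.arctan2(p[1]-A[1],p[0]-A[0]); r=np.hypot(*(p[:2]-A)); print(a%6.283,r)
T=1.515; n=9
for i in range(1,n+1):
    t=a+(T-a)*i/n
    print(i,((A+r*np.array([np.cos(t),np.sin(t)])-p[:2])*100).round(1), round((T-a)*i/n,2))
E
```

```text
[0.55761868 0.19564749 0.08565848] 0.04156332802941512 [-15.50751699  16.31266933  -7.48281437] [ 3.14008888e+00  8.00351426e-04 -7.28731027e-01]
2.401047984747755 0.10619319551110723
1 [0.7 0.7] -0.1
2 [1.6 1.4] -0.2
3 [2.4 2. ] -0.3
4 [3.3 2.5] -0.39
5 [4.3 2.9] -0.49
6 [5.3 3.2] -0.59
7 [6.3 3.3] -0.69
8 [7.4 3.4] -0.79
9 [8.4 3.4] -0.89
```

Call:
carry_out(commands=[0.7,0,0,0,0,0,0,0.7,0.7,0.7,0,0,0,-0.1,0.7,1.6,1.4,0,0,0,-0.2,0.7,2.4,2.0,0,0,0,-0.3,0.7,3.3,2.5,0,0,0,-0.39,0.7,4.3,2.9,0,0,0,-0.49,0.7,5.3,3.2,0,0,0,-0.59,0.7,6.3,3.3,0,0,0,-0.69,0.7,7.4,3.4,0,0,0,-0.79,0.7,8.4,3.4,0,0,0,-0.89,0.7,8.4,3.4,0,0,0,-0.89,0.7,8.4,3.4,0,0,0,-0.89])

```text
time_s: 5.0
ee_pos: [0.6415, 0.2294, 0.0859]
eef_rot: [3.14, 0.001, -1.616]
force: [-1.2, 0.2, -9.0]
grip_width: 0.0414
```

Call:
carry_out(commands=[-0.2,0,0,0,0,0,0,-0.2,0,0,0,0,0,0,-0.2,0,0,0,0,0,0,-0.2,0,0,4,0,0,0,-0.2,0,0,8,0,0,0,-0.2,0,0,12,0,0,0.1,-0.2,-5,-5,15,0,0,0.3,-0.2,-9,-8,15,0,0,0.5,-0.2,-13,-12,17,0,0,0.7,-0.2,-14,-12,17,0,0,0.8,-0.2,-14,-12,17,0,0,0.9,-0.2,-14,-12,17,0,0,1.0])

```text
time_s: 6.0
ee_pos: [0.4994, 0.1075, 0.2592]
eef_rot: [-3.14, -0.003, -0.76]
force: [1.1, -0.1, 0.7]
grip_width: 0.0565
```

```bash
python3 - <<'E'
from h import *
o=ctrl.get_obs(); print(o['ee_pos'],o['eef_rot'],o['force'])
i=viewer.camera_info('wrist'); p,d=viewer.camera('wrist'); i=viewer.camera_info('wrist')
R=np.array(i['R']); print(R.round(3),-R.T@i['t'],i['fx'],i['cx'],i['cy'])
np.savez('/tmp/w1.npz',p=p,d=d,R=R,t=i['t'])
p2,d2=viewer.camera('top');np.savez('/tmp/t1.npz',p=p2,d=d2)
cv2.imwrite('pics/c.png',np.hstack([cv2.resize(p,(400,300)),cv2.resize(p2[100:250,130:330],(400,300))]))
E
```

```text
[0.49939337 0.10748681 0.25922385] [-3.13962577e+00 -2.72897303e-03 -7.60326171e-01] [ 1.1052061  -0.10024329  0.71132638]
[[ 0.731 -0.682  0.002]
 [-0.664 -0.711  0.232]
 [-0.157 -0.171 -0.973]] [0.54559507 0.15842569 0.43733511] 297.3186396354542 258.4002795903007 192.07379156212372
```

View pics/c.png

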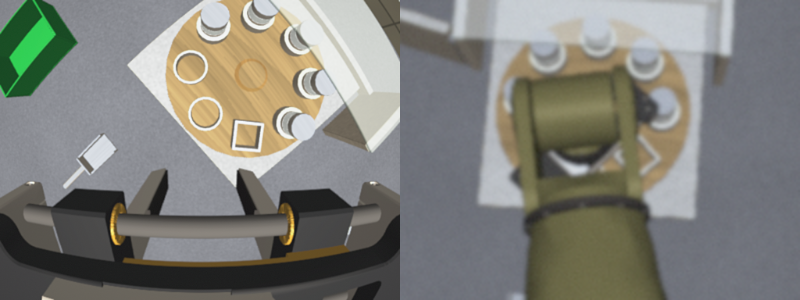

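The wrist view (left half) shows the empty pockets facing the front: side at (191,67), middle at (205,114), square at (248,136). I'll fit them using the wrist depth.

```bash
cat >> h.py <<'E'
def wworld(d,i):
    R=np.array(i['R']);t=np.array(i['t']); v,u=np.mgrid[:384,:512]
    x=(u-i['cx'])/i['fx'];y=(v-i['cy'])/i['fy'];r=np.hypot(x,y)+1e-9; k=np.tan(np.minimum(r,1.5))/r
    return (np.stack([x*k*d,y*k*d,d],-1)-t)@R
E
cat > tray.py <<'E'
from h import *
import sys
f=np.load(sys.argv[1]); i=dict(viewer.camera_info('wrist'),R=f['R'],t=f['t']); d=f['d']; W=wworld(d,i)
if 'bx' in f: pass
A=np.array([.636,.124])
print('disc z',np.median(W[(abs(np.hypot(*(W[...,:2]-A).transpose(2,0,1))-.04)<.02)&(d>0)][:,2]))
def pts(z0,z1,rmin,rmax): 
    r=np.hypot(W[...,0]-A[0],W[...,1]-A[1]); m=(d>0)&(W[...,2]>z0)&(W[...,2]<z1)&(r>rmin)&(r<rmax); return W[m]
rim=pts(.055,.07,.06,.15)
C={}
for nm,ang in (('side',2.302),('middle',3.087),('square',3.872)):
    c=A+.105*np.array([np.cos(ang),np.sin(ang)])
    w=rim[np.hypot(*(rim[:,:2]-c).T)<.042]
    if len(w)<30: continue
    if nm=='square':
        q=cv2.minAreaRect((w[:,:2]*1000).astype(np.float32)); print(nm,len(w),q, w[:,2].mean()); C[nm]=np.array(q[0])/1000
    else:
        s=least_squares(lambda v:np.hypot(w[:,0]-v[0],w[:,1]-v[1])-v[2],[*c,.026],loss='soft_l1',f_scale=.001); C[nm]=s.x[:2]; print(nm,len(w),s.x.round(4),w[:,2].mean().round(4))
def f_(v): return np.concatenate([v[:2]+.105*np.array([np.cos(v[2]+o),np.sin(v[2]+o)])-C[n] for n,o in (('side',-np.pi/4),('middle',0),('square',np.pi/4)) if n in C])
s=least_squares(f_,[*A,3.087]); print('axis,angle',s.x.round(4),'res mm',(s.fun*1000).round(1))
for n,o in (('side',-np.pi/4),('middle',0),('square',np.pi/4)): print(n,(s.x[:2]+.105*np.array([np.cos(s.x[2]+o),np.sin(s.x[2]+o)])).round(4), round(s.x[2]+o-np.pi,3))
for a,w in blobs(W,d,.104,.125,(.45,.695,-.02,.26)): print('fixed',a,w.mean(0).round(4),((w.min(0)+w.max(0))/2).round(4))
E
python3 tray.py /tmp/w1.npz
```

```text
disc z 0.032878089591144626
side 425 [0.5649 0.2052 0.0256] 0.0604
middle 427 [0.5303 0.133  0.0258] 0.0603
square 510 ((556.8545532226562, 57.543479919433594), (50.16391372680664, 49.94355010986328), 41.76849365234375) 0.06023407020187686
axis,angle [0.6351 0.1273 3.087 ] res mm [ 0.1  0.3 -0.1 -0.   0.  -0.3]
side [0.565  0.2055] -0.84
middle [0.5302 0.133 ] -0.055
square [0.5569 0.0572] 0.731
fixed 1038 [0.6392 0.2311 0.1124] [0.6403 0.2319 0.1102]
fixed 71 [0.6935 0.1974 0.1099] [0.6934 0.1976 0.1096]
fixed 231 [0.6896 0.0513 0.1112] [0.6894 0.0503 0.1094]
fixed 916 [0.6285 0.0246 0.1122] [0.6291 0.0233 0.1094]
```

Tray angle is right on target (3.087). The wrist camera puts the axis about 3 mm off in y, against the top camera and the arm's own pose when it held the fixed jar. I'll use the axis (0.635, 0.1243) from those two. Next is the square jar: I'll squeeze it at two yaws 90° apart to centre it, then lift.

Call:
carry_out(commands=[-1,11.1,-36.7,-6,0,0,-0.025,-1,11.1,-36.7,-6,0,0,-0.025,-1,11.1,-36.7,-6,0,0,-0.025,-1,11.1,-36.7,-6,0,0,-0.025,-1,11.1,-36.7,-6,0,0,-0.025,-1,11.1,-36.7,-6,0,0,-0.025,-1,11.1,-36.7,-6,0,0,-0.025,-1,11.1,-36.7,-6,0,0,-0.025,-1,11.1,-36.7,-6,0,0,-0.025,-1,11.1,-36.7,-6,0,0,-0.025,-1,11.1,-36.7,-6,0,0,-0.025,-1,11.1,-36.7,-6,0,0,-0.025], force=10)

```text
time_s: 7.1
ee_pos: [0.6125, -0.2579, 0.1969]
eef_rot: [-3.141, -0.001, -0.792]
force: [0.3, 0.9, 0.9]
grip_width: 0.0939
```

Call:
carry_out(commands=[-1,-0.2,-0.2,-4,0,0,0,-1,-0.2,-0.2,-8,0,0,0,-1,-0.2,-0.2,-12,0,0,0,-1,-0.2,-0.2,-15.8,0,0,0,-1,-0.2,-0.2,-15.8,0,0,0,-1,-0.2,-0.2,-15.8,0,0,0,1,-0.2,-0.2,-15.8,0,0,0,1,-0.2,-0.2,-15.8,0,0,0,1,-0.2,-0.2,-15.8,0,0,0,1,-0.2,-0.2,-15.8,0,0,0,1,-0.2,-0.2,-15.8,0,0,0,1,-0.2,-0.2,-15.8,0,0,0], force=5)

```text
time_s: 8.1
ee_pos: [0.6106, -0.26, 0.0395]
eef_rot: [-3.141, -0.001, -0.792]
force: [0.4, -0.1, 0.3]
grip_width: 0.0575
```

Call:
carry_out(commands=[1,0,0,0,0,0,0,1,0,0,0,0,0,0,1,0,0,0,0,0,0,1,0,0,0,0,0,0,1,0,0,0,0,0,0,-0.8,0,0,0,0,0,0,-0.8,0,0,0,0,0,0,-0.8,0,0,0,0,0,0,-0.8,0,0,0,0,0,0,-0.8,0,0,0,0,0,0,-0.8,0,0,0,0,0,0,-0.8,0,0,0,0,0,0])

```text
time_s: 9.1
ee_pos: [0.6106, -0.26, 0.0394]
eef_rot: [-3.141, -0.001, -0.792]
force: [-0.5, 0.0, -0.2]
grip_width: 0.0791
```

Call:
carry_out(commands=[-0.8,0,0,0,0,0,1.58,-0.8,0,0,0,0,0,1.58,-0.8,0,0,0,0,0,1.58,-0.8,0,0,0,0,0,1.58,-0.8,0,0,0,0,0,1.58,-0.8,0,0,0,0,0,1.58,-0.8,0,0,0,0,0,1.58,-0.8,0,0,0,0,0,1.58,-0.8,0,0,0,0,0,1.58,-0.8,0,0,0,0,0,1.58,-0.8,0,0,0,0,0,1.58,-0.8,0,0,0,0,0,1.58])

```text
time_s: 10.1
ee_pos: [0.6106, -0.26, 0.0395]
eef_rot: [-3.141, -0.001, 0.714]
force: [-0.5, 0.2, 0.8]
grip_width: 0.0843
```

Call:
carry_out(commands=[-0.8,0,0,0,0,0,0.075,-0.8,0,0,0,0,0,0.075,1,0,0,0,0,0,0.075,1,0,0,0,0,0,0.075,1,0,0,0,0,0,0.075,1,0,0,0,0,0,0.075,1,0,0,0,0,0,0.075,1,0,0,0,0,0,0.075,1,0,0,0,0,0,0.075,1,0,0,0,0,0,0.075,1,0,0,0,0,0,0.075,1,0,0,0,0,0,0.075], force=15)

```text
time_s: 11.1
ee_pos: [0.6106, -0.26, 0.0394]
eef_rot: [-3.14, -0.001, 0.789]
force: [-0.7, 0.1, 0.7]
grip_width: 0.0358
```

Call:
carry_out(commands=[1,0,0,3,0,0,0,1,0,0,7,0,0,0,1,0,0,12,0,0,0,1,-1,3,14,0,0,-0.058,1,-2,7,14,0,0,-0.058,1,-2,11,14,0,0,-0.058,1,-3,15,14,0,0,-0.058,1,-4,19,14,0,0,-0.058,1,-4,23,14,0,0,-0.058,1,-5,27,14,0,0,-0.058,1,-5.4,30,14,0,0,-0.058,1,-5.4,31.4,14,0,0,-0.058])

```text
time_s: 12.1
ee_pos: [0.5556, 0.0574, 0.1796]
eef_rot: [-3.14, -0.001, 0.734]
force: [0.3, -0.2, -2.4]
grip_width: 0.0358
```

```bash
python3 - <<'E'
from h import *
o=ctrl.get_obs(); print(o['ee_pos'],o['eef_rot'],o['grip_width'],o['joint_vel'].round(3))
p,d=viewer.camera('wrist'); i=viewer.camera_info('wrist')
np.savez('/tmp/w2.npz',p=p,d=d,R=i['R'],t=i['t']); print(ctrl.get_obs()['ee_pos'])
cv2.imwrite('pics/d.png',cv2.resize(p,(800,600)))
E
python3 tray.py /tmp/w2.npz
```

```text
[0.55559574 0.0574259  0.17964191] [-3.14014729e+00 -1.44186546e-03  7.33513330e-01] 0.035818673718008294 [ 0.251  0.049 -0.067 -0.01   0.013  0.255]
[0.55597164 0.05818513 0.17961376]
disc z 0.28014405343849885
side 713 [0.5645 0.2037 0.0256] 0.0605
middle 695 [0.5295 0.1324 0.0254] 0.061
square 395 ((547.7516479492188, 65.9317626953125), (48.79286193847656, 25.58060646057129), 43.37784194946289) 0.061182994318592705
axis,angle [0.6312 0.1247 3.0313] res mm [ 1.1  3.  -2.6  3.9  1.5 -6.8]
side [0.5656 0.2067] -0.896
middle [0.5269 0.1363] -0.11
square [0.5493 0.0591] 0.675
fixed 1286 [0.6385 0.2283 0.1127] [0.6404 0.2298 0.1098]
fixed 117 [0.6935 0.1947 0.1097] [0.6933 0.1952 0.1093]
```

View pics/d.png

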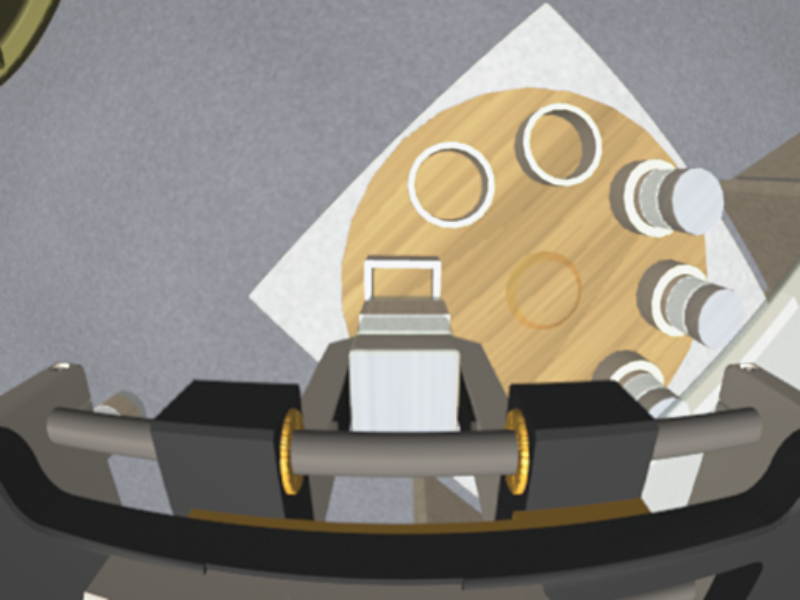

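The wrist view shows the jar held upright and square to the pocket (lid column ≈404, pocket column ≈402). Settling before the descent.

Call:
carry_out(commands=[1,0.06,-0.37,0,0,0,-0.003,1,0.06,-0.37,0,0,0,-0.003,1,0.06,-0.37,0,0,0,-0.003,1,0.06,-0.37,0,0,0,-0.003])

```text
time_s: 12.48
ee_pos: [0.5567, 0.0534, 0.1795]
eef_rot: [-3.14, -0.002, 0.73]
force: [0.1, -0.4, -1.5]
grip_width: 0.0362
```

Call:
carry_out(commands=[1,0,0.1,-3,0,0,0,1,0,0.1,-6,0,0,0,1,0,0.1,-7,0,0,0,1,0,0.1,-7.5,0,0,0,1,0,0.1,-8,0,0,0,1,0,0.1,-8.5,0,0,0,1,0,0.1,-9,0,0,0,1,0,0.1,-9,0,0,0])

```text
time_s: 13.15
ee_pos: [0.5567, 0.0543, 0.0893]
eef_rot: [-3.14, -0.001, 0.73]
force: [-0.4, 0.9, -1.0]
grip_width: 0.0357
```

Call:
carry_out(commands=[1,0,0,-0.7,0,0,0,1,0,0,-1.2,0,0,0,1,0,0,-1.5,0,0,0,1,0,0,-1.5,0,0,0,0,0,0,-1.5,0,0,0,-0.2,0,0,-1.5,0,0,0,-0.2,0,0,-1.5,0,0,0,-0.2,0,0,-1.5,0,0,0,-0.2,0,0,1.5,0,0,0,-0.2,0,0,4.5,0,0,0,-0.2,0,0,8,0,0,0,-0.2,0,0,11,0,0,0])

```text
time_s: 14.15
ee_pos: [0.5567, 0.0543, 0.2016]
eef_rot: [-3.141, -0.002, 0.73]
force: [1.1, -0.1, 0.2]
grip_width: 0.0565
```

Call:
carry_out(commands=[-0.9,-11.6,-27.2,0,0,0,0.77,-0.9,-11.6,-27.2,0,0,0,0.77,-0.9,-11.6,-27.2,0,0,0,0.77,-0.9,-11.6,-27.2,0,0,0,0.77,-0.9,-11.6,-27.2,0,0,0,0.77,-0.9,-11.6,-27.2,0,0,0,0.77,-0.9,-11.6,-27.2,0,0,0,0.77,-0.9,-11.6,-27.2,0,0,0,0.77,-0.9,-11.6,-27.2,0,0,0,0.77,-0.9,-11.6,-27.2,0,0,0,0.77,-0.9,-11.6,-27.2,0,0,0,0.77,-0.9,-11.6,-27.2,0,0,0,0.77], force=5)

```text
time_s: 15.15
ee_pos: [0.4411, -0.2167, 0.2017]
eef_rot: [-3.141, -0.002, 1.501]
force: [0.7, -0.4, -0.9]
grip_width: 0.0892
```

```bash
python3 - <<'E'
from h import *
o=ctrl.get_obs(); print(o['ee_pos'])
p,d=viewer.camera('scene'); W=world('scene',d)
for z0,z1,b in ((.1,.125,(.45,.69,-.02,.26)),(.07,.09,(.4,.66,-.4,-.18))):
    for a,w in blobs(W,d,z0,z1,b): print(a,w.mean(0).round(4),((w.min(0)+w.max(0))/2).round(4))
q,d=viewer.camera('top')
cv2.imwrite('pics/e.png',np.hstack([cv2.resize(p[140:290,230:430],(400,300)),cv2.resize(q[100:250,150:350],(400,300))]))
E
```

```text
[ 0.44111987 -0.21673563  0.20170223]
156 [0.6464 0.2254 0.1117] [0.6444 0.229  0.1086]
159 [0.563  0.0518 0.1115] [0.5592 0.0526 0.1093]
185 [0.6338 0.0173 0.1118] [0.6306 0.0197 0.1089]
161 [ 0.4459 -0.2195  0.0785] [ 0.4431 -0.2187  0.076 ]
193 [ 0.4713 -0.3529  0.0787] [ 0.4687 -0.3527  0.0772]
```

View pics/e.png

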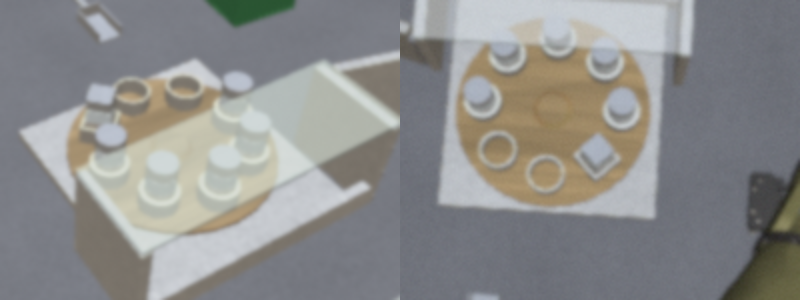

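The square jar stands in its pocket (left picture (100,105), right picture (597,155)), with its lid level with the fixed jars. Now the first round jar.

Call:
carry_out(commands=[-0.9,0,0,-4,0,0,0,-0.9,0,0,-8,0,0,0,-0.9,0,0,-12,0,0,0,-0.9,0,0,-16.2,0,0,0,-0.9,0,0,-16.2,0,0,0,1,0,0,-16.2,0,0,0,1,0,0,-16.2,0,0,0,1,0,0,-16.2,0,0,0,1,0,0,-16.2,0,0,0,1,0,0,-16.2,0,0,0,1,0,0,-16.2,0,0,0,1,0,0,-16.2,0,0,0])

```text
time_s: 16.25
ee_pos: [0.4413, -0.2169, 0.0402]
eef_rot: [-3.141, -0.002, 1.501]
force: [0.3, -1.3, 0.9]
grip_width: 0.0458
```

Call:
carry_out(commands=[1,0,0,0,0,0,0,1,0,0,0,0,0,0,1,0,0,0,0,0,0,-0.4,0,0,0,0,0,0,-0.4,0,0,0,0,0,0,-0.4,0,0,0,0,0,0,-0.4,0,0,0,0,0,0,-0.4,0,0,0,0,0,-0.1,-0.4,0,0,0,0,0,-0.2,-0.4,0,0,0,0,0,-0.3,-0.4,0,0,0,0,0,-0.4,-0.4,0,0,0,0,0,-0.5])

```text
time_s: 17.25
ee_pos: [0.4413, -0.2169, 0.0402]
eef_rot: [-3.141, -0.002, 0.996]
force: [0.4, -0.3, -0.4]
grip_width: 0.0658
```

Call:
carry_out(commands=[-0.4,0,0,0,0,0,-1.06,-0.4,0,0,0,0,0,-1.06,-0.4,0,0,0,0,0,-1.06,-0.4,0,0,0,0,0,-1.06,-0.4,0,0,0,0,0,-1.06,-0.4,0,0,0,0,0,-1.06,-0.4,0,0,0,0,0,-1.06,-0.4,0,0,0,0,0,-1.06,-0.4,0,0,0,0,0,-1.06,1,0,0,0,0,0,-1.06,1,0,0,0,0,0,-1.06,1,0,0,0,0,0,-1.06], force=15)

```text
time_s: 18.25
ee_pos: [0.4413, -0.2168, 0.0402]
eef_rot: [-3.141, -0.002, -0.061]
force: [-0.7, -0.5, 0.9]
grip_width: 0.049
```

Call:
carry_out(commands=[1,0,0,0,0,0,0,1,0,0,0,0,0,0,1,0,0,0,0,0,0,1,0,0,0,0,0,0])

```text
time_s: 18.58
ee_pos: [0.4412, -0.2168, 0.0401]
eef_rot: [-3.141, -0.002, -0.061]
force: [-0.9, 0.6, -0.1]
grip_width: 0.0419
```

Call:
carry_out(commands=[1,0,0,4,0,0,0,1,0,0,8,0,0,0,1,0,2,12,0,0,0,1,1,6,14,0,0,0,1,2,10,14,0,0,0,1,3,14,14,0,0,0,1,4,18,14,0,0,0,1,5,22,14,0,0,0,1,6,26,14,0,0,0,1,7,30,14,0,0,0,1,8.9,33.5,14,0,0,0,1,8.9,34.7,14,0,0,0])

```text
time_s: 19.58
ee_pos: [0.5315, 0.1344, 0.1798]
eef_rot: [-3.141, -0.002, -0.058]
force: [-0.6, -0.3, -1.8]
grip_width: 0.0417
```

Call:
carry_out(commands=[1,0,0,0,0,0,0,1,0,0,0,0,0,0])

```text
time_s: 19.75
ee_pos: [0.5311, 0.1347, 0.1793]
eef_rot: [-3.141, -0.001, -0.056]
force: [0.1, -0.6, -1.3]
grip_width: 0.0419
```

Call:
carry_out(commands=[1,-0.11,-0.44,-2,0,0,0,1,-0.11,-0.44,-4,0,0,0,1,-0.11,-0.44,-6,0,0,0,1,-0.11,-0.44,-7,0,0,0,1,-0.11,-0.44,-7.5,0,0,0,1,-0.11,-0.44,-8,0,0,0,1,-0.11,-0.44,-8.5,0,0,0,1,-0.11,-0.44,-8.8,0,0,0,1,-0.11,-0.44,-8.8,0,0,0])

```text
time_s: 20.5
ee_pos: [0.5301, 0.1302, 0.0913]
eef_rot: [-3.141, -0.001, -0.056]
force: [0.2, -0.1, -0.7]
grip_width: 0.0422
```

Call:
carry_out(commands=[1,0,0,-0.7,0,0,0,1,0,0,-1.3,0,0,0,1,0,0,-1.7,0,0,0,1,0,0,-1.7,0,0,0,-0.25,0,0,-1.7,0,0,0,-0.25,0,0,-1.7,0,0,0,-0.25,0,0,-1.7,0,0,0,-0.25,0,0,-1.7,0,0,0,-0.25,0,0,1.5,0,0,0,-0.25,0,0,4.5,0,0,0,-0.25,0,0,8,0,0,0,-0.25,0,0,11,0,0,0])

```text
time_s: 21.5
ee_pos: [0.53, 0.1302, 0.2035]
eef_rot: [-3.141, -0.002, -0.056]
force: [-0.1, 0.1, 0.2]
grip_width: 0.0587
```

Call:
carry_out(commands=[-0.9,-6.4,-48.2,0,0,0,0.79,-0.9,-6.4,-48.2,0,0,0,0.79,-0.9,-6.4,-48.2,0,0,0,0.79,-0.9,-6.4,-48.2,0,0,0,0.79,-0.9,-6.4,-48.2,0,0,0,0.79,-0.9,-6.4,-48.2,0,0,0,0.79,-0.9,-6.4,-48.2,0,0,0,0.79,-0.9,-6.4,-48.2,0,0,0,0.79,-0.9,-6.4,-48.2,0,0,0,0.79,-0.9,-6.4,-48.2,0,0,0,0.79,-0.9,-6.4,-48.2,0,0,0,0.79,-0.9,-6.4,-48.2,0,0,0,0.79], force=5)

```text
time_s: 22.5
ee_pos: [0.4674, -0.3382, 0.2037]
eef_rot: [-3.141, -0.002, 0.734]
force: [1.0, -0.1, 0.9]
grip_width: 0.0889
```

Call:
carry_out(commands=[-0.9,0,0,0,0,0,0,-0.9,0,0,0,0,0,0])

```text
time_s: 22.67
ee_pos: [0.4666, -0.34, 0.2032]
eef_rot: [-3.141, -0.002, 0.731]
force: [-0.2, 0.5, 0.2]
grip_width: 0.0894
```

```bash
python3 - <<'E'
from h import *
q,d=viewer.camera('top'); W=world('top',d)
for z0,z1,b in ((.104,.125,(.45,.69,-.02,.26)),(.07,.09,(.4,.66,-.4,-.18))):
    for a,w in blobs(W,d,z0,z1,b): print(a,w.mean(0).round(4),((w.min(0)+w.max(0))/2).round(4))
print(ctrl.get_obs()['ee_pos'])
E
```

```text
20 [0.6874 0.0447 0.1126] [0.6867 0.0448 0.1124]
170 [0.6415 0.229  0.1139] [0.6424 0.2292 0.113 ]
164 [0.6277 0.02   0.1142] [0.6273 0.0206 0.1132]
162 [0.5567 0.0546 0.1143] [0.5566 0.0541 0.1128]
174 [0.5303 0.1304 0.1139] [0.5308 0.1306 0.1132]
[ 0.4671429  -0.33849292  0.20335019]
```

Both placed jars read as expected, lids at z 0.114. Now the last round jar.

Call:
carry_out(commands=[-0.9,-0.1,-1.3,-2,0,0,0,-0.9,-0.1,-1.3,-6,0,0,0,-0.9,-0.1,-1.3,-10,0,0,0,-0.9,-0.1,-1.3,-14,0,0,0,-0.9,-0.1,-1.3,-16.3,0,0,0,-0.9,-0.1,-1.3,-16.3,0,0,0,1,-0.1,-1.3,-16.3,0,0,0,1,-0.1,-1.3,-16.3,0,0,0,1,-0.1,-1.3,-16.3,0,0,0,1,-0.1,-1.3,-16.3,0,0,0,1,-0.1,-1.3,-16.3,0,0,0,1,-0.1,-1.3,-16.3,0,0,0])

```text
time_s: 23.72
ee_pos: [0.4664, -0.3517, 0.0411]
eef_rot: [3.142, -0.002, 0.733]
force: [-0.6, -0.0, -0.4]
grip_width: 0.0528
```

Call:
carry_out(commands=[1,0,0,0,0,0,0,1,0,0,0,0,0,0,1,0,0,0,0,0,0,1,0,0,0,0,0,0,-0.4,0,0,0,0,0,0,-0.4,0,0,0,0,0,0,-0.4,0,0,0,0,0,0,-0.4,0,0,0,0,0,0,-0.4,0,0,0,0,0,-0.1,-0.4,0,0,0,0,0,-0.2,-0.4,0,0,0,0,0,-0.3,-0.4,0,0,0,0,0,-0.4])

```text
time_s: 24.72
ee_pos: [0.4664, -0.3516, 0.041]
eef_rot: [-3.141, -0.002, 0.328]
force: [-0.6, -0.2, 0.6]
grip_width: 0.0655
```

Call:
carry_out(commands=[-0.4,0,0,0,0,0,-1.17,-0.4,0,0,0,0,0,-1.17,-0.4,0,0,0,0,0,-1.17,-0.4,0,0,0,0,0,-1.17,-0.4,0,0,0,0,0,-1.17,-0.4,0,0,0,0,0,-1.17,-0.4,0,0,0,0,0,-1.17,-0.4,0,0,0,0,0,-1.17,-0.4,0,0,0,0,0,-1.17,-0.4,0,0,0,0,0,-1.17,1,0,0,0,0,0,-1.17,1,0,0,0,0,0,-1.17], force=15)

```text
time_s: 25.72
ee_pos: [0.4664, -0.3515, 0.0409]
eef_rot: [-3.141, -0.002, -0.84]
force: [0.3, -0.3, 0.5]
grip_width: 0.0557
```

Call:
carry_out(commands=[1,0,0,0,0,0,0,1,0,0,0,0,0,0,1,0,0,0,0,0,0,1,0,0,0,0,0,0,1,0,0,0,0,0,0])

```text
time_s: 26.13
ee_pos: [0.4664, -0.3515, 0.0409]
eef_rot: [-3.141, -0.002, -0.84]
force: [0.3, -0.1, -1.3]
grip_width: 0.0415
```

Call:
carry_out(commands=[1,0,0,4,0,0,0,1,0,0,8,0,0,0,1,0,2,12,0,0,0,1,1,6,15,0,0,0,1,1,10,15,0,0,0,1,2,14,15,0,0,0,1,2,18,15,0,0,0,1,3,22,15,0,0,0,1,3,26,15,0,0,0,1,4,30,15,0,0,0,1,5,34,15,0,0,0,1,5,38,15,0,0,0])

```text
time_s: 27.13
ee_pos: [0.5168, 0.0298, 0.1909]
eef_rot: [-3.141, -0.003, -0.84]
force: [1.3, -1.0, -1.5]
grip_width: 0.0419
```

```bash
python3 -c "
from h import *
print(ctrl.get_obs()['ee_pos'])"
```

```text
[0.51683961 0.02977413 0.19093341]
```

Call:
carry_out(commands=[1,1,4,0,0,0,0,1,2,8,0,0,0,0,1,3,12,0,0,0,0,1,4,15,0,0,0,0,1,4.8,17,0,0,0,0,1,4.8,17.3,0,0,0,0,1,4.8,17.3,0,0,0,0,1,4.8,17.3,-1,0,0,0,1,4.8,17.3,-2,0,0,0,1,4.8,17.3,-2,0,0,0])

```text
time_s: 27.97
ee_pos: [0.5638, 0.2014, 0.1682]
eef_rot: [3.139, -0.001, -0.841]
force: [-1.0, 0.2, -2.5]
grip_width: 0.0417
```

Call:
carry_out(commands=[1,0.1,0.14,-1,0,0,0,1,0.1,0.14,-3,0,0,0,1,0.1,0.14,-4.5,0,0,0,1,0.1,0.14,-5.5,0,0,0,1,0.1,0.14,-6.2,0,0,0,1,0.1,0.14,-6.8,0,0,0,1,0.1,0.14,-7.3,0,0,0,1,0.1,0.14,-7.6,0,0,0,1,0.1,0.14,-7.6,0,0,0])

```text
time_s: 28.72
ee_pos: [0.5648, 0.2028, 0.0919]
eef_rot: [3.138, -0.001, -0.841]
force: [0.1, 0.1, -2.4]
grip_width: 0.0417
```

Call:
carry_out(commands=[1,0,0,-0.7,0,0,0,1,0,0,-1.3,0,0,0,1,0,0,-1.7,0,0,0,1,0,0,-1.7,0,0,0,-0.25,0,0,-1.7,0,0,0,-0.25,0,0,-1.7,0,0,0,-0.25,0,0,-1.7,0,0,0,-0.25,0,0,-1.7,0,0,0,-0.25,0,0,1.5,0,0,0,-0.25,0,0,4.5,0,0,0,-0.25,0,0,8,0,0,0,-0.25,0,0,11,0,0,0])

```text
time_s: 29.72
ee_pos: [0.5647, 0.2028, 0.2042]
eef_rot: [3.139, -0.001, -0.841]
force: [0.1, -0.2, -1.0]
grip_width: 0.0588
```

Call:
carry_out(commands=[-0.25,-5,-5,2,0,0,0,-0.25,-7,-12,2,0,0,0,-0.25,-8,-18,2,0,0,0,-0.25,-9,-24,2,0,0,0,-0.25,-9,-29,2,0,0,0,-0.25,-9,-34,2,0,0,0,-0.25,-9,-38,2,0,0,0,-0.25,-9,-40,2,0,0,0,-0.25,-9,-40,2,0,0,0,-0.25,-9,-40,2,0,0,0])

```text
time_s: 30.55
ee_pos: [0.4745, -0.1942, 0.2246]
eef_rot: [3.14, -0.002, -0.841]
force: [0.5, 0.2, 0.6]
grip_width: 0.0588
```

```bash
python3 - <<'E'
from h import *
q,d=viewer.camera('top'); W=world('top',d)
P=[]
for a,w in blobs(W,d,.104,.125,(.45,.66,-.02,.26)): print(a,w.mean(0).round(4),np.median(w[:,2]).round(4)); P.append(w.mean(0)[:2])
p,d=viewer.camera('scene'); W=world('scene',d)
for a,w in blobs(W,d,.1,.125,(.45,.66,-.02,.26)): print(a,w.mean(0).round(4))
cv2.imwrite('pics/f.png',np.hstack([cv2.resize(p[140:290,230:430],(400,300)),cv2.resize(q,(400,300))]))
o=ctrl.get_obs(); print(o['ee_pos'],o['time_s'])
E
```

```text
166 [0.6406 0.2287 0.1142] 0.1143
163 [0.6278 0.0199 0.1144] 0.1151
167 [0.5642 0.2018 0.1143] 0.1144
164 [0.5563 0.0546 0.1142] 0.1145
175 [0.5301 0.1303 0.1142] 0.1143
148 [0.5701 0.1985 0.1115]
159 [0.5362 0.1269 0.1111]
133 [0.644  0.2252 0.112 ]
163 [0.5632 0.0517 0.1114]
188 [0.6339 0.0169 0.1118]
[ 0.47419117 -0.19678514  0.22406231] 30.65
```

View pics/f.png

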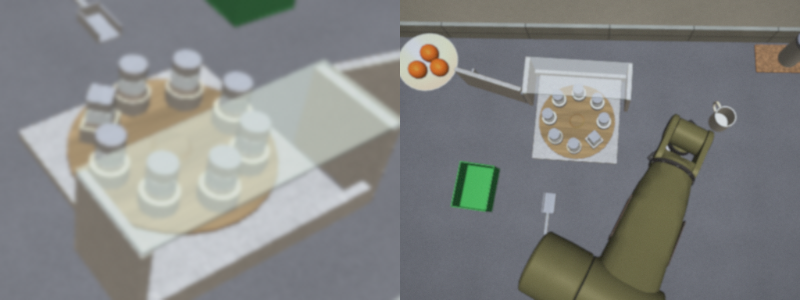

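All three jars stand upright in the front pockets (left picture (100,105), (133,80), (186,75)). The mug, scoop and box have not moved, and the arm is clear.

```bash
python3 -c "
from h import *
print(ticket.hand_in())"
```

```text
the job is handed in; nothing more can be done
None
```

The job is done and handed in at about 31 s of the 72 s allowed; the hand-in gives no verdict.

**What I did:** I gripped the fixed jar at the front of the lazy susan and carried it about 1.7 rad clockwise, until the three empty pockets faced out of the open front. Then I lowered the square jar into the square pocket, one round jar into the middle pocket and the other into the side pocket. I squeezed each jar at two yaws, about 90° apart, to centre it in the gripper first. All three went in without noticeable contact force.

**Last checks:**
- **Tray:** the wrist camera put it at its target angle (within about 0.01 rad) right after turning. Later jar positions agree with that.
- **Jars:** all three lids read z ≈ 0.114 m in the top camera, level with the fixed jars, so each stands on its pocket floor. Their axes were within about 1–1.5 mm of the computed pocket centres.
- **Surroundings:** the arm was clear, and the mug, scoop and green box looked unmoved in the final picture. I did not re-measure them.

**Disagreement:** the wrist camera placed the tray axis about 3 mm further in y than the top camera, and the scene camera about 5 mm further in x. I used the top camera together with the arm's own position while holding the fixed jar, and all three jars fitted.

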